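# Load the paint tote and park it up the ramp

## Task

Stand the blue paint jar upright in the empty rear bay of the yellow tote, then push the tote, without lifting it, up the green-railed ramp until its rear edge drops behind the red lip and it lies flat on the ramp, both its jars still standing in their bays. Push gently, keeping below 15 newtons: the sprung bumper above the lip must not be rammed. Leave the other things alone and let go of everything.

Things in the scene. Friction and masses are not known exactly. Their poses are not given: they have to be found in the camera images.
- tote: Yellow open tote, 120 (x) by 96 (y) by 36 mm high, walls and floor 5 mm, two bays split by a divider across the middle, each 52 (x) by 86 mm (y) inside. Origin: centre of its underside; x points to its front, z up. It stands before the ramp's foot, front towards it, roughly in line. 0.25 to 0.49 kg empty; green jar in the front bay.
- tote_heel (a point): Middle of the tote's rear bottom edge (60 mm behind its origin, at its underside); tote axes. The tote is slippery on the white deck and red lip: below the lip it may slide back down if let go.
- tote_rear_bay (a point): Centre of the floor of the tote's rear (empty) bay, 28.8 mm behind the tote's origin and 5 mm above its underside; tote axes.
- jar_blue_mid (a point): Blue paint jar with white lid, a cylinder 40 mm across (lid 37 mm, top 13 mm), 75 mm tall, 120 g; this point is its centre, 37.5 mm above its underside
- jar_green_mid (a point): Green paint jar with white lid, a cylinder 40 mm across (lid 37 mm, top 13 mm), 75 mm tall, 120 g; this point is its centre, 37.5 mm above its underside; it belongs in the tote's front bay and stays there
- jar_red_mid (a point): Red paint jar with white lid, a cylinder 40 mm across (lid 37 mm, top 13 mm), 75 mm tall, 120 g; this point is its centre, 37.5 mm above its underside; not needed, leave it where it is on the table
- deck_foot (a point): Middle of the ramp's lower edge, where the white deck meets the table. x: uphill along the deck surface (0.21 rad above level), y: across it, to the left going uphill, z: square out of the deck. The deck is 375 mm long; green rails 22 mm high along it, 106 mm apart inside; before the foot 24 mm high green wings flare to about 147 mm apart, 60 mm before the foot.
- lip_low (a point): Point on the deck surface 115 mm up from the foot (deck axes): the lowest place where the red lip's upright uphill face may stand. The red stop carriage is pegged somewhere between here and lip_high, differently each time, and its place is not reported: find it by feel or by eye. It stays put when pushed.
- lip_high (a point): Point on the deck surface 205 mm up from the foot (deck axes): the highest place of the lip's upright face. The lip spans the deck, 7 mm high, a 36 mm long wedge rising uphill to the upright face. A rubber bumper on the carriage, 126 mm above that face (tote length + 6 mm), is sprung at 1.5 N per mm over 8 mm, then solid. Before the bumper the loaded tote takes under 8 N.
- glue: White glue bottle with orange cap, 56 mm across, 150 mm tall, standing towards the far side; origin at its underside. A bystander.
- brush_cup: Blue ceramic cup, 72 mm across, 100 mm tall, far side; origin at its underside. A bystander.
- palette: White ceramic plate, 140 mm across, 18 mm high, left side; origin at its underside. A bystander.
- star: Orange star-shaped wooden piece, about 60 mm across, 12 mm thick, left side; origin at its underside. A bystander.
- stamp: Wooden hand stamp, 50 x 40 mm, 48 mm tall, right side; origin at its underside. A bystander.
Not all that is in view belongs to the job. There is more than one size of the tote; the job needs the smaller.

How it is judged:
On the way, in this order (a step that is already met when the one before it is completed fails the run):
1. the blue jar stands in the tote's rear bay, released, the tote not yet up the ramp (z of jar_blue_mid in the frame of tote between 0.03 and 0.06 m and angle between jar_blue_mid's own z axis and vertical below 0.45 rad and horizontal distance between jar_blue_mid and tote_rear_bay below 0.045 m and x of jar_blue_mid in the frame of tote between -0.06 and -0.003 m and contact force between the fingers and jar_blue below 0.1 N and x of tote_heel in the frame of deck_foot below 0.05 m), for 0.2 s.
2. the tote lies flat on the ramp, its rear edge behind the lip (x of tote_heel in the frame of deck_foot above 0.11 m and z of tote_heel in the frame of deck_foot between -0.004 and 0.0035 m and angle between the z axis of tote and the z axis of deck_foot, either way round below 0.035 rad and angle between the x axis of tote and the x axis of deck_foot, either way round below 0.12 rad), for 0.2 s.
At the end, for the whole second after the job is handed in: The tote rests flat on the deck (within 2 degrees; rear edge within 3.5 mm of the deck, at least 110 mm up from the foot: only possible behind the lip), the blue jar standing in its rear bay and the green one in its front bay (within 25 degrees of upright), nothing held (all of step 2 and z of jar_blue_mid in the frame of tote between 0.03 and 0.06 m and angle between each of jar_blue_mid, jar_green_mid's own z axis and vertical below 0.45 rad and horizontal distance between jar_blue_mid and tote_rear_bay below 0.045 m and x of jar_blue_mid in the frame of tote between -0.06 and -0.003 m and z of jar_green_mid in the frame of tote between 0.03 and 0.06 m and x of jar_green_mid in the frame of tote between 0.003 and 0.06 m and linear speed of tote below 0.01 m/s and linear speed of jar_blue below 0.02 m/s); the robot touches nothing.
It fails at once if the robot pushes on the tote with more than 24 N (contact force between any of the fingers, the arm and tote above 24 N).
It fails at once if the tote is lifted clear of table or ramp (z of tote in the frame of deck_foot above 0.065 m).
It fails at once if the red jar or another bystander is moved more than 30 mm (distance of any of jar_red_mid, glue, brush_cup, palette, star, stamp from where it was at the start of the episode above 0.03 m).
It also fails if it takes over 72 s, if anything falls off the work surface, if the arm or the gripper's body presses on something with over 40 N, if the wrist force passes 120 N, or if a joint passes its speed limit or range.

## Robot

A 6-joint arm with a two-finger parallel gripper is mounted at the origin on the work surface. World frame = base frame: x ahead of the robot, y to its left, z up, the work surface at z = 0. Lengths are in m, angles in rad, forces in N, time in s.
With the tool pointing down it reaches from about 0.375 to 0.9 m from the base axis. Payload 3.1 kg.
Tool frame: the origin (TCP) lies between the finger pads; the fingertips stand 22 mm ahead of it and the grasp point (between the pads) lies 3 mm ahead of it; z points along the fingers, y is the line along which they close (so a half turn about z gives the same grasp; the last joint's range is limited). The gripper opens to 87 mm and grips with 3 to 60 N. Pads are 19 mm wide; open, the fingers measure 117 mm over their backs; the gripper's body (75 mm by 190 mm) begins 51 mm behind the grasp point.
Start: joints at [0.932, 0.527, 1.433, -0, 1.181, -0.178], TCP at [0.277, 0.56, 0.245] pointing down, gripper open.
Joint ranges: [-3.08, 3.08], [-0.75, 2.2], [0.22, 2.44], [-1.43, 4.57], [0, 2.65], [-2.85, 2.85]. Speed limits (rad/s): [2.79, 2.79, 3.14, 3.14, 3.14, 3.14].

## Interface

Orientations are given as a unit quaternion [x, y, z, w].
In Python, from rig import robot gives the robot as it stands.
- The arm moves only by the tool move_arm, never from a script. Its argument "series" is text: rows parted by semicolons, each of 6 numbers parted by spaces: the shift along the tool's x, y, z in mm, then the turn, a rotation vector about the tool's x, y, z in degrees. In form: dx dy dz ax ay az; .... A call has 1 to 8 rows; each row is the pose to reach, as a shift and turn from the pose commanded when the call began, along the tool's axes at that moment; what a row does not reach only later rows make up. A row lasts 1/12 s, in which the tool goes at most 41.7 mm and 7.16 degrees, less where a joint would pass 70% of its speed; a pose out of reach is approached as far as the arm can. A call with a gripper value outside its range is refused whole. "jaw" is the opening, from 0 (shut) to 1 (fully open), set as the call begins (left out, the last holds). The fingers move at their own pace and stop on an object; "newtons" is the grip in N (left out, the last holds). Time passes only in rows, so rows that repeat a pose let the fingers close. It gives the time, the measured TCP pose, the force, the opening and the grip force at its end, in the units of the state.
- robot.get_obs(): the state, without advancing time (a new reading comes with each control period).
- robot.camera(name): name is "scene" or "top" or "wrist"; returns a dict with "img" (480x640x3 uint8, red, green, blue), "mtx" (3x3 intrinsics, pixels), "world_to_cam" (4x4, takes a point from world to camera coordinates). Camera axes: x right, y down, z forward; pixel columns grow to the right and rows downward; lengths in m; the calibration is good to about 2 mm. A picture is of the moment at which its call begins. There is no depth.
- robot.hand_in(): hands the job in; it is judged then, once.
Trained networks look in a picture, given as the dict that the camera call returned (one of the last four; its "shot" number tells which), for a name from the list of things; names that differ only in an ending like _2 or _b are one class to them, and where a whole thing is asked for, a point or a joint stands for the part that bears it (a point fixed in the world has none). Each returns a list of dicts, best first, with "p" (0 to 1); they miss things now and then, are a little off and sometimes report something else, mostly with a low value. They report only what shows in the picture. A call takes as long as a camera call. They do not tell look-alikes from the thing itself.
- robot.search_frame(picture, thing): "xyz" ([x, y, z] in m, in world coordinates, good to about 4 mm: the middle of the surface that is visible of it).
- robot.tip_of(picture, thing): "xyz" ([x, y, z] in m, in world coordinates, good to about 4 mm: a listed point, or the origin of a listed thing).
The state is a dict: "time": time; "q": joint angles; "joint_velocities": joint speeds; "joint_torque": joint torques, N m; "position": TCP position; "tool_rot": TCP orientation; "ft_force": force on the tool from outside, world axes, zero at the start; "moment": the same for the moment, N m; "grip_width": finger opening in m; "grip_force": force on a finger pad.
Only numpy, scipy, OpenCV 4.12 (cv2) and the standard library are available. Lean on these libraries where they do the work, as an engineer would, in place of code of your own. Each camera call takes 0.05 s, during which the arm holds its last target. There are 200 camera calls.

## Working session

There is one attempt and no reset: what is moved stays moved. The work goes in short steps, Python scripts to look and compute and a tool call to move; the robot and the scene stay as the last step left them, time stands still between calls to the robot, and variables do not carry over. Pictures are saved under pics/ and viewed, at most 10 in all, crops included, and the job is handed in when it is done.

Besides the shell and the picture viewer there is one more tool, called after "Request:" as name(argument=value, ...) on one line, values as JSON. move_arm: Moves the arm, as the interface text tells. Its arguments: {"type":"object","properties":{"series":{"type":"string"},"jaw":{"type":"number"},"newtons":{"type":"number"}},"required":["series"]}

```bash
mkdir -p pics; cat > h.py <<'E'
import numpy as np, cv2
from rig import robot
from scipy.spatial.transform import Rotation as R
def save(p,name,crop=None):
    im=p["img"][...,::-1]
    if crop: a,b,c,d=crop; im=cv2.resize(im[b:d,a:c],None,fx=3,fy=3)
    cv2.imwrite("pics/"+name,im)
def px(p,X):
    c=p["world_to_cam"]@np.r_[X,1]; u=p["mtx"]@c[:3]; return np.round(u[:2]/u[2]).astype(int)
def ray(p,u,v,z):
    T=np.linalg.inv(p["world_to_cam"]); d=T[:3,:3]@np.linalg.inv(p["mtx"])@[u,v,1]; o=T[:3,3]
    return o+d*(z-o[2])/d[2]
def totool(X,target):  # shift in tool axes, mm
    o=robot.get_obs(); return R.from_quat(o["tool_rot"]).inv().apply(np.array(target)-o["position"])*1000
E
python3 - <<'E'
from h import *
for n in ("top","scene"):
    p=robot.camera(n); save(p,n+"0.png")
    for t in ("tote","tote_heel","tote_rear_bay","jar_blue_mid","jar_green_mid","jar_red_mid","deck_foot","lip_low","lip_high"):
        for r in robot.tip_of(p,t)[:3]: print(n,t,round(r["p"],2),np.round(r["xyz"],3),px(p,r["xyz"]))
o=robot.get_obs();print(o["time"],o["position"],R.from_quat(o["tool_rot"]).as_matrix().round(3))
E
```

```text
top tote 0.81 [ 0.611 -0.264  0.003] [435 230]
top tote 0.67 [ 0.327 -0.209  0.   ] [413 355]
top tote_heel 0.85 [ 0.607 -0.328  0.003] [464 232]
top tote_heel 0.71 [ 0.412 -0.219 -0.004] [416 317]
top tote_rear_bay 0.82 [ 0.36  -0.21   0.009] [413 341]
top tote_rear_bay 0.78 [ 0.612 -0.297  0.008] [450 229]
top jar_blue_mid 0.84 [0.424 0.128 0.034] [261 309]
top jar_blue_mid 0.59 [ 0.798  0.126 -0.   ] [269 151]
top jar_green_mid 0.72 [ 0.644  0.394 -0.001] [154 213]
top jar_green_mid 0.56 [ 0.623 -0.233  0.039] [425 222]
top jar_red_mid 0.72 [ 0.43  -0.061  0.038] [347 308]
top deck_foot 0.55 [ 0.598 -0.116  0.001] [371 235]
top lip_low 0.91 [0.593 0.001 0.025] [320 235]
top lip_low 0.46 [ 0.798  0.126 -0.001] [269 151]
top lip_high 0.6 [0.589 0.089 0.04 ] [281 235]
scene tote 0.95 [ 0.324 -0.21  -0.001] [212 226]
scene tote 0.66 [ 0.611 -0.266  0.   ] [229 311]
scene tote_heel 0.93 [ 0.412 -0.22  -0.002] [219 248]
scene tote_heel 0.84 [ 0.609 -0.329  0.001] [200 322]
scene tote_rear_bay 0.88 [ 0.365 -0.213  0.003] [216 235]
scene tote_rear_bay 0.64 [ 0.604 -0.296  0.007] [214 312]
scene jar_blue_mid 0.73 [0.425 0.13  0.038] [345 196]
scene jar_green_mid 0.69 [ 0.623 -0.24   0.044] [240 296]
scene jar_red_mid 0.71 [ 0.423 -0.058  0.038] [280 218]
scene jar_red_mid 0.67 [ 0.798  0.126 -0.004] [431 301]
scene deck_foot 0.87 [ 0.6   -0.112  0.   ] [293 281]
scene deck_foot 0.53 [ 0.603 -0.297  0.003] [214 313]
scene lip_low 0.65 [0.595 0.    0.024] [335 255]
scene lip_high 0.61 [0.585 0.09  0.038] [365 236]
1.0 [0.27735111 0.56007531 0.24457854] [[-0.896  0.444  0.   ]
 [ 0.444  0.896  0.   ]
 [-0.     0.    -1.   ]]
```

View pics/top0.png

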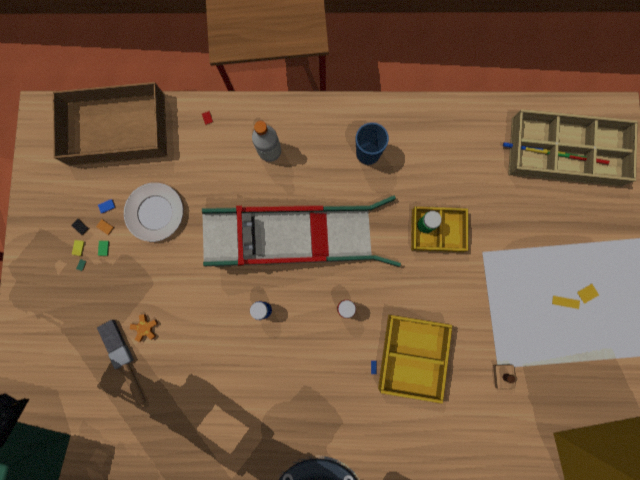

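View pics/scene0.png

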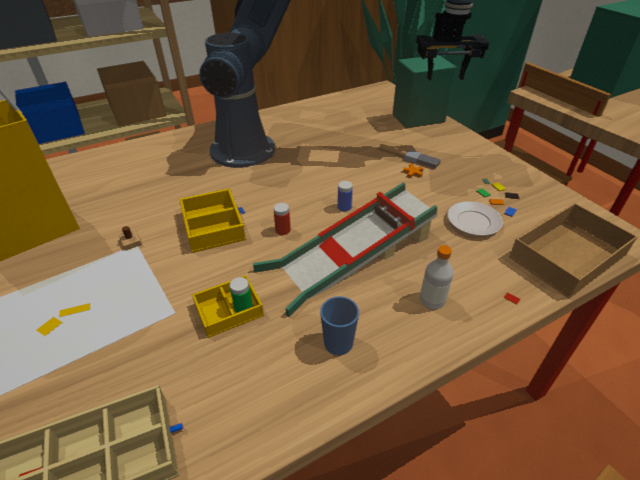

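```bash
python3 - <<'E'
import cv2
im=cv2.imread("pics/top0.png")[150:350,230:490]; cv2.imwrite("pics/crop0.png",cv2.resize(im,None,fx=3,fy=3))
E
```

```text
(no output)
```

View pics/crop0.png

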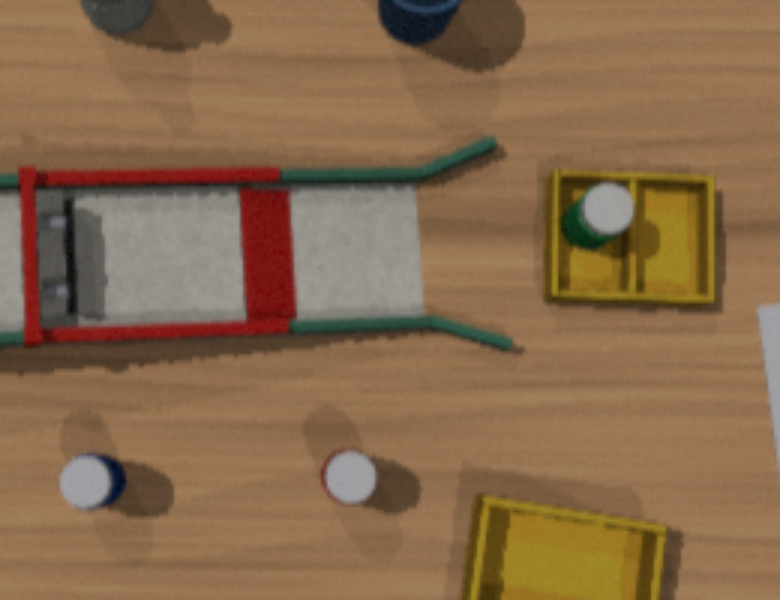

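Candidates (top view):
- **Totes:** the small one at (441,230) with the green jar is the one I want. The big one at (418,358) is a decoy, as are the tan tray at (577,147) and the brown box at (110,125).
- **Jars:** blue is at (261,311), red at (347,309). The blue cup at (371,143) is not a jar.

The crop confirms the small tote and the blue jar. The ramp runs along +y, and the red lip's uphill face is at about column 310.

Request:
move_arm(series="-323 -321 60 0 0 0;-323 -321 60 0 0 0;-323 -321 60 0 0 0;-323 -321 60 0 0 0;-323 -321 60 0 0 0;-323 -321 60 0 0 0;-323 -321 60 0 0 0;-323 -321 60 0 0 0", jaw=1)

```text
time: 1.67
position: [0.3844, 0.2456, 0.2011]
tool_rot: [0.228, 0.974, 0.0, 0.0]
ft_force: [1.4, -0.5, 0.3]
grip_width: 0.0873
grip_force: 0.0
```

```bash
python3 - <<'E'
from h import *
import time
print(totool(0,[.4245,.129,.16]), robot.get_obs()["position"])
im=cv2.imread("pics/top0.png").astype(int)
p=robot.camera("top")
b,g,r=im[...,0],im[...,1],im[...,2]
m=(r>110)&(g<45)&(b<45)
F=np.array([.599,-.114,0]); d=np.array([-.06,.998,0]);
for v in (222,230,236,244,250):
    c=np.where(m[v,290:345])[0]+290
    if len(c): 
        X=ray(p,c.min(),v,.033);Y=ray(p,c.max(),v,.02); print(v,c.min(),c.max(),X.round(3),Y.round(3))
# tote corners (rim z=.036), deck foot edge
print("tote corners",[ray(p,230+a/3,150+c/3,.036).round(3) for a,c in((553,171),(714,176),(714,302),(548,299))])
print("foot edge",[ray(p,230+a/3,150+c/3,0).round(3) for a,c in((417,186),(424,318))])
E
```

```text
[-87.56512644 -86.83040363  41.14156863] [0.38444946 0.24563437 0.20113609]
222 311 325 [0.621 0.021 0.033] [ 0.624 -0.01   0.02 ]
230 311 326 [0.603 0.021 0.033] [ 0.605 -0.012  0.02 ]
236 312 326 [0.589 0.019 0.033] [ 0.591 -0.013  0.02 ]
244 312 327 [0.571 0.018 0.033] [ 0.573 -0.015  0.02 ]
250 312 327 [0.557 0.018 0.033] [ 0.559 -0.015  0.02 ]
tote corners [array([ 0.657, -0.21 ,  0.036]), array([ 0.654, -0.33 ,  0.036]), array([ 0.56 , -0.327,  0.036]), array([ 0.56 , -0.205,  0.036])]
foot edge [array([ 0.652, -0.112,  0.   ]), array([ 0.549, -0.117,  0.   ])]
```

Request:
move_arm(series="-88 -87 41 0 0 0;-88 -87 41 0 0 0;-88 -87 41 0 0 0;-88 -87 41 0 0 0;-88 -87 41 0 0 0;-88 -87 41 0 0 0")

```text
time: 2.22
position: [0.4242, 0.1304, 0.1601]
tool_rot: [0.229, 0.973, 0.0, -0.0]
ft_force: [-0.1, 0.3, -0.7]
grip_width: 0.0869
grip_force: 0.0
```

```bash
python3 - <<'E'
from h import *
p=robot.camera("wrist"); save(p,"w1.png")
for r in robot.tip_of(p,"jar_blue_mid")[:2]: print(r["p"],r["xyz"],px(p,r["xyz"]),totool(0,[*r["xyz"][:2],.055]))
print(robot.get_obs()["position"])
E
```

```text
[0.42387656 0.13149674 0.16041031]
```

View pics/w1.png

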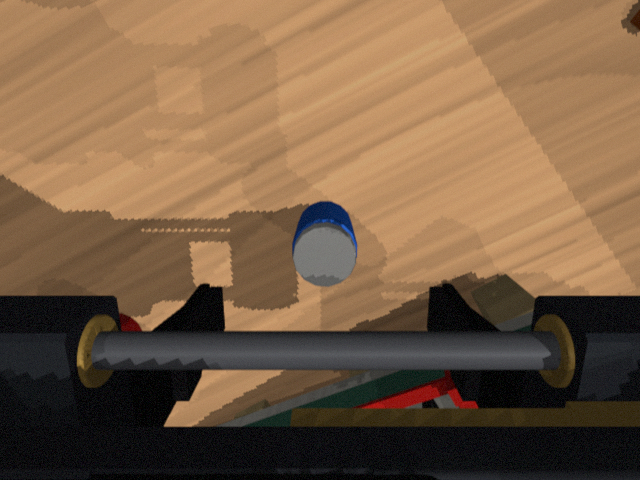

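The wrist view shows the blue jar upright between the fingers, with its lid centred near (325,255). I'll turn that pixel into a position at lid height.

```bash
python3 - <<'E'
from h import *
p=robot.camera("wrist"); X=ray(p,325,255,.075); print(X,totool(0,[X[0],X[1],.055]),robot.get_obs()["position"])
E
```

```text
[0.42199889 0.13292307 0.075     ] [  2.23536929   0.24341266 105.47365374] [0.42383638 0.13168686 0.16047437]
```

Request:
move_arm(series="2 0 35 0 0 0;2 0 70 0 0 0;2 0 95 0 0 0;2 0 105 0 0 0;2 0 105 0 0 0")

```text
time: 2.78
position: [0.4208, 0.1325, 0.0533]
tool_rot: [0.227, 0.974, -0.001, -0.002]
ft_force: [-0.2, 0.4, 0.3]
grip_width: 0.0868
grip_force: 0.0
```

Request:
move_arm(series="0 0 0 0 0 0;0 0 0 0 0 0;0 0 0 0 0 0;0 0 0 0 0 0;0 0 0 0 0 0;0 0 0 0 0 0;0 0 0 0 0 0;0 0 0 0 0 0", jaw=0.3, newtons=15)

```text
time: 3.45
position: [0.4226, 0.1311, 0.0552]
tool_rot: [0.228, 0.974, 0.0, 0.0]
ft_force: [0.4, -0.0, -0.8]
grip_width: 0.0418
grip_force: 0.0
```

Request:
move_arm(series="0 0 0 0 0 0;0 0 0 0 0 0;0 0 -30 0 0 0;0 0 -70 0 0 0;0 0 -105 0 0 0;0 0 -140 0 0 0;0 0 -150 0 0 0;0 0 -150 0 0 0")

```text
time: 4.12
position: [0.4243, 0.1314, 0.2078]
tool_rot: [0.228, 0.974, 0.001, 0.003]
ft_force: [-0.2, -0.5, -1.3]
grip_width: 0.0393
grip_force: 15.0
```

```bash
python3 - <<'E'
from h import *
p=robot.camera("top")
# tote from corners measured in top0, tote centre/yaw
c=np.array([[.657,-.21],[.654,-.33],[.56,-.327],[.56,-.205]])
C=c.mean(0); d=c[0]+c[3]-c[1]-c[2]; d/=np.hypot(*d); print("C",C,"dir",d, "bay",C-.0288*d)
for t in("tote","tote_rear_bay","tote_heel"):
    for r in robot.tip_of(p,t): print(t,r["p"],r["xyz"])
o=robot.get_obs(); print(o["q"],o["grip_force"])
b=C-.0288*d; print(totool(0,[*b,.2]))
E
```

```text
C [ 0.60775 -0.268  ] dir [0.01239574 0.99992317] bay [ 0.607393   -0.29679779]
tote 0.92 [0.3231, -0.2079, -0.0015]
tote 0.74 [0.6115, -0.3262, 0.0047]
tote 0.69 [0.6091, -0.2638, 0.0023]
tote_rear_bay 0.73 [0.6108, -0.2983, 0.006]
tote_rear_bay 0.6 [0.362, -0.2112, 0.0065]
tote_rear_bay 0.25 [0.6075, -0.3281, 0.0004]
tote_heel 0.75 [0.409, -0.219, -0.0022]
tote_heel 0.7 [0.5873, 0.0858, 0.0363]
tote_heel 0.65 [0.6087, -0.3258, 0.0035]
tote_heel 0.4 [0.5985, -0.114, -0.0012]
[ 4.73473114e-02  3.50130697e-01  1.92023432e+00  3.07624311e-05
  8.74964963e-01 -1.06358330e+00] 14.998993480112404
[-356.83179834 -300.75196077    2.92379595]
```

Request:
move_arm(series="-358 -300 0 0 0 65;-358 -300 0 0 0 65;-358 -300 0 0 0 65;-358 -300 0 0 0 65;-358 -300 0 0 0 65;-358 -300 0 0 0 65;-358 -300 0 0 0 65;-358 -300 0 0 0 65")

```text
time: 4.98
position: [0.5557, -0.1757, 0.2023]
tool_rot: [0.669, 0.743, -0.001, -0.003]
ft_force: [0.9, -0.1, -0.8]
grip_width: 0.0396
grip_force: 15.0
```

```bash
python3 - <<'E'
from h import *
o=robot.get_obs(); T=R.from_quat(o["tool_rot"]).as_matrix()
print(o["position"],T.round(3),totool(0,[.609,-.297,.19]),np.degrees(np.arctan2(T[1,1],T[0,1])),o["grip_force"])
E
```

```text
[ 0.55570899 -0.17566321  0.20231393] [[-0.104  0.995 -0.004]
 [ 0.995  0.104  0.003]
 [ 0.003 -0.004 -1.   ]] [-126.25265765   40.44833652   11.76348097] 5.962734183917659 14.990944520104676
```

Request:
move_arm(series="-126 40 12 0 0 8;-126 40 12 0 0 8;-126 40 12 0 0 8;-126 40 12 0 0 8;-126 40 12 0 0 8;-126 40 12 0 0 8;-126 40 12 0 0 8")

```text
time: 5.57
position: [0.6087, -0.2927, 0.1912]
tool_rot: [0.717, 0.697, -0.0, -0.003]
ft_force: [1.0, 0.4, -0.0]
grip_width: 0.0395
grip_force: 15.0
```

```bash
python3 - <<'E'
from h import *
p=robot.camera("scene"); save(p,"s2.png",(130,180,390,380))
o=robot.get_obs(); T=R.from_quat(o["tool_rot"]).as_matrix()
for t in("tote","tote_rear_bay"):
    for r in robot.tip_of(p,t)[:3]: print(t,r["p"],r["xyz"])
print(o["position"],totool(0,[.609,-.297,.062]),np.degrees(np.arctan2(T[1,1],T[0,1])),o["grip_force"])
E
```

```text
tote 0.67 [0.6096, -0.2647, 0.001]
tote 0.27 [0.6052, -0.2959, 0.0022]
tote 0.25 [0.285, -0.4055, 0.0018]
tote_rear_bay 0.86 [0.3633, -0.2136, 0.006]
tote_rear_bay 0.66 [0.6029, -0.296, 0.0004]
[ 0.60902793 -0.29259571  0.19188558] [ -4.22969159  -0.42879645 130.92309173] -1.5618456394030542 14.998943558894098
```

View pics/s2.png

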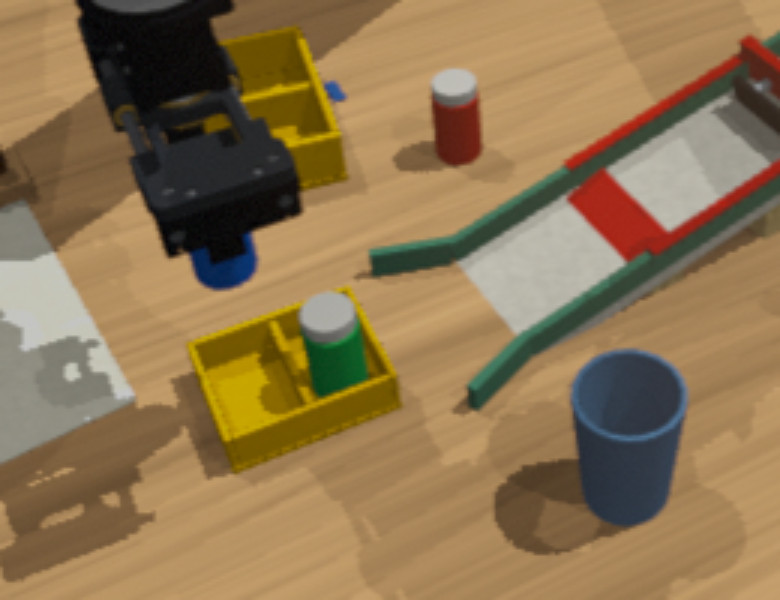

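The blue jar is held upright above the empty rear bay, and the green jar is standing in the front bay. Lowering.

Request:
move_arm(series="-4 0 35 0 0 0;-4 0 70 0 0 0;-4 0 85 0 0 0;-4 0 85 0 0 0;-4 0 85 0 0 0")

```text
time: 6.13
position: [0.6097, -0.2976, 0.1076]
tool_rot: [0.717, 0.697, -0.0, -0.001]
ft_force: [-0.9, -1.1, -1.2]
grip_width: 0.0397
grip_force: 15.0
```

```bash
python3 - <<'E'
from h import *
p=robot.camera("scene"); save(p,"s3.png",(180,240,300,340)); p=robot.camera("wrist");save(p,"w3.png")
o=robot.get_obs()
print(o["position"],totool(0,[.609,-.297,.062]),o["ft_force"])
a=cv2.imread("pics/s3.png");b=cv2.imread("pics/w3.png");b=cv2.resize(b,(400,300));cv2.imwrite("pics/j3.png",np.hstack([a,b]))
E
```

```text
[ 0.61129849 -0.29910011  0.11004108] [ 2.13507035 -2.50519143 48.02920575] [-1.13175645 -0.06299088 -1.38939342]
```

View pics/j3.png

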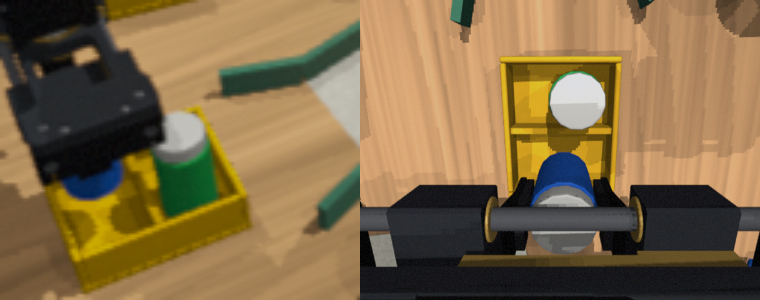

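The jar is centred over the rear bay with clearance to the divider.

Request:
move_arm(series="1 -1 15 0 0 0;1 -1 30 0 0 0;1 -1 40 0 0 0;1 -1 44 0 0 0;1 -1 46 0 0 0;1 -1 46 0 0 0")

```text
time: 6.73
position: [0.6094, -0.2981, 0.0625]
tool_rot: [0.717, 0.697, 0.0, 0.0]
ft_force: [0.2, -0.5, -1.2]
grip_width: 0.039
grip_force: 15.0
```

Request:
move_arm(series="0 0 2 0 0 0;0 0 2 0 0 0;0 0 2 0 0 0")

```text
time: 6.98
position: [0.6093, -0.2981, 0.0605]
tool_rot: [0.717, 0.697, 0.0, 0.0]
ft_force: [0.5, -1.0, -1.5]
grip_width: 0.0394
grip_force: 15.0
```

Request:
move_arm(series="0 0 0 0 0 0;0 0 0 0 0 0;0 0 0 0 0 0;0 0 0 0 0 0;0 0 0 0 0 0;0 0 0 0 0 0", jaw=0.8)

```text
time: 7.48
position: [0.6091, -0.2979, 0.0601]
tool_rot: [0.717, 0.697, 0.0, 0.0]
ft_force: [0.2, -0.1, -0.1]
grip_width: 0.0673
grip_force: 0.0
```

Request:
move_arm(series="0 0 -10 0 0 0;0 0 -30 0 0 0;0 0 -60 0 0 0;0 0 -95 0 0 0;0 0 -110 0 0 0;0 0 -110 0 0 0;-41 0 -110 0 0 0;-80 0 -110 0 0 0")

```text
time: 8.15
position: [0.6069, -0.3761, 0.1704]
tool_rot: [0.716, 0.698, 0.0, -0.001]
ft_force: [0.8, -0.5, -0.9]
grip_width: 0.0695
grip_force: 0.0
```

```bash
python3 - <<'E'
from h import *
p=robot.camera("top"); q=robot.camera("scene"); save(p,"t4.png",(360,180,480,280)); save(q,"s4.png",(180,240,300,340))
a=cv2.imread("pics/t4.png");b=cv2.imread("pics/s4.png");cv2.imwrite("pics/j4.png",np.hstack([a,b]))
for P in(p,q):
  for t in("tote","tote_heel","jar_blue_mid","jar_green_mid"):
    for r in robot.tip_of(P,t)[:2]: print(t,r["p"],r["xyz"])
o=robot.get_obs();print(o["position"],o["grip_width"])
E
```

```text
tote 0.68 [0.609, -0.2685, 0.002]
tote 0.47 [0.6093, -0.2988, 0.0118]
tote_heel 0.69 [0.6087, -0.3256, 0.0026]
tote_heel 0.3 [0.3777, 0.398, -0.0022]
jar_blue_mid 0.62 [0.6471, 0.391, -0.0015]
jar_blue_mid 0.57 [0.6116, -0.3008, 0.0389]
jar_green_mid 0.51 [0.62, -0.2369, 0.0383]
jar_green_mid 0.27 [0.6104, -0.298, 0.0384]
tote 0.82 [0.6097, -0.2685, 0.0009]
tote 0.77 [0.3229, -0.2083, -0.0026]
tote_heel 0.92 [0.4086, -0.2165, -0.0047]
tote_heel 0.6 [0.6075, -0.3273, 0.0001]
jar_blue_mid 0.89 [0.612, -0.2949, 0.0436]
jar_green_mid 0.94 [0.6214, -0.2395, 0.0426]
jar_green_mid 0.42 [0.6077, -0.2955, 0.0028]
[ 0.60689274 -0.37637433  0.16983679] 0.06948261593514878
```

View pics/j4.png

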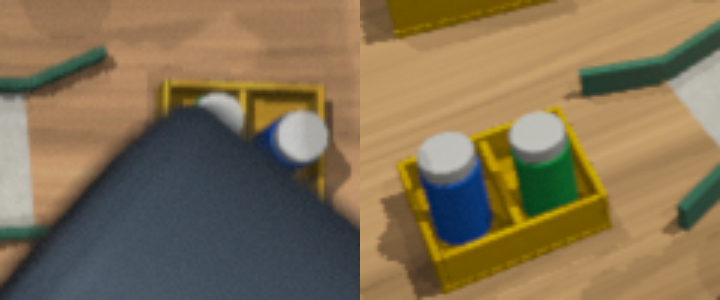

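Both jars stand in their bays and step 1 is met. Next I tilt the tool to the deck angle, align it with the ramp and narrow the fingers.

Request:
move_arm(series="0 4 0 0 12 -4.5;0 4 30 0 12 -4.5;0 4 60 0 12 -4.5;0 4 90 0 12 -4.5;0 4 110 0 12 -4.5;0 4 110 0 12 -4.5;0 4 110 0 12 -4.5", jaw=0.4)

```text
time: 9.23
position: [0.6103, -0.3766, 0.0588]
tool_rot: [0.685, 0.721, 0.075, -0.074]
ft_force: [-0.0, 0.3, 0.6]
grip_width: 0.0366
grip_force: 0.0
```

```bash
cat >> h.py <<'E'
u=np.array([-.05,.99875,0]); F=np.array([.600,-.1145,0])
def st():
    o=robot.get_obs(); T=R.from_quat(o["tool_rot"]).as_matrix(); c=o["position"]+T@[.0095,0,.022]
    s=(c-F)@u; z=c[2]; a=.21
    print("t",o["time"],"contact s %.4f z %.4f"%(s,z),"deck x %.4f z %.4f"%(s*np.cos(a)+z*np.sin(a),z*np.cos(a)-s*np.sin(a)),"lat",(c-F)@[u[1],-u[0],0],"f along",o["ft_force"]@u,o["ft_force"],o["grip_width"])
    return o,T
E
python3 - <<'E'
from h import *
o,T=st(); print(o["position"],T.round(3))
print("to start",totool(0,[.611,-.369,.0415]))
E
```

```text
t 9.2333 contact s -0.2484 z 0.0393 deck x -0.2347 z 0.0902 lat -0.0026873433226202565 f along 0.3197607753174236 [-0.03538828  0.31838935  0.57188784] 0.03657011676491264
[ 0.61031382 -0.37659748  0.05881508] [[-0.05   0.999 -0.005]
 [ 0.976  0.05   0.21 ]
 [ 0.21   0.006 -0.978]]
to start [ 3.74584633  0.96125534 18.52158396]
```

Request:
move_arm(series="2 1 9 0 0 0;4 1 18 0 0 0;8 1 19 0 0 0;13 1 20 0 0 0;18 1 21 0 0 0;22 1 22 0 0 0;26 1 23 0 0 0;30 1 24 0 0 0")

```text
time: 9.9
position: [0.6105, -0.3435, 0.0433]
tool_rot: [0.685, 0.721, 0.075, -0.072]
ft_force: [0.4, -4.1, 0.3]
grip_width: 0.0348
grip_force: 1.7
```

Request:
move_arm(series="4 0 0.8 0 0 0;8 0 1.7 0 0 0;12 0 2.5 0 0 0;16 0 3.4 0 0 0;20 0 4.2 0 0 0;24 0 5.1 0 0 0;28 0 6 0 0 0;32 0 6.8 0 0 0")

```text
time: 10.57
position: [0.6085, -0.3107, 0.0429]
tool_rot: [0.685, 0.721, 0.075, -0.073]
ft_force: [0.7, -3.6, 1.7]
grip_width: 0.035
grip_force: 1.7
```

```bash
python3 - <<'E'
from h import *
st()
E
```

```text
t 10.5667 contact s -0.1825 z 0.0233 deck x -0.1737 z 0.0609 lat -0.001189946081593982 f along -3.6275147078218466 [ 0.66699311 -3.59866338  1.66585357] 0.0350402342680502
```

Request:
move_arm(series="5 0 1 0 0 0;10 0 2.1 0 0 0;15 0 3.2 0 0 0;20 0 4.2 0 0 0;25 0 5.3 0 0 0;30 0 6.4 0 0 0;35 0 7.4 0 0 0;40 0 8.5 0 0 0")

```text
time: 11.23
position: [0.6065, -0.2695, 0.0427]
tool_rot: [0.685, 0.721, 0.075, -0.073]
ft_force: [-0.5, -2.7, 2.4]
grip_width: 0.0347
grip_force: 1.7
```

Request:
move_arm(series="5 0 1 0 0 0;10 0 2.1 0 0 0;15 0 3.2 0 0 0;20 0 4.2 0 0 0;25 0 5.3 0 0 0;30 0 6.4 0 0 0;35 0 7.4 0 0 0;40 0 8.5 0 0 0")

```text
time: 11.9
position: [0.6045, -0.2287, 0.0427]
tool_rot: [0.685, 0.721, 0.075, -0.073]
ft_force: [0.3, -3.3, 1.3]
grip_width: 0.0348
grip_force: 1.6
```

```bash
python3 - <<'E'
from h import *
st(); p=robot.camera("scene"); save(p,"s5.png",(180,190,380,340))
for t in("tote","tote_heel","jar_blue_mid","jar_green_mid"):
    for r in robot.tip_of(p,t)[:2]: print(t,r["p"],r["xyz"])
E
```

```text
t 11.9 contact s -0.1004 z 0.0232 deck x -0.0934 z 0.0436 lat -0.0010033077931989977 f along -3.338311002487009 [ 0.33326938 -3.32580479  1.25569219] 0.03483197758029989
tote 0.69 [0.6, -0.1529, 0.001]
tote 0.68 [0.5881, 0.0904, 0.0418]
tote_heel 0.64 [0.6038, -0.2131, 0.0018]
jar_blue_mid 0.63 [0.5992, -0.184, 0.0438]
jar_blue_mid 0.51 [0.6425, 0.3902, -0.0016]
jar_green_mid 0.79 [0.6091, -0.1257, 0.0461]
jar_green_mid 0.45 [0.5949, -0.1837, 0.0035]
```

View pics/s5.png

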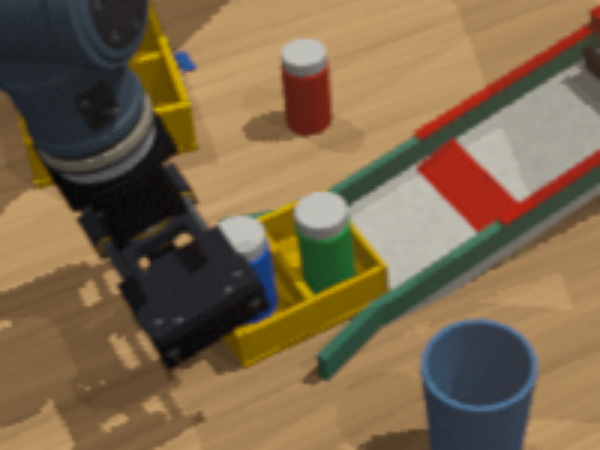

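The tote's front is entering the ramp between the rails, with both jars upright at about (250,265) and (325,245). I'll keep pushing.

Request:
move_arm(series="4 0 0.8 0 0 0;8 0 1.7 0 0 0;12 0 2.5 0 0 0;16 0 3.4 0 0 0;20 0 4.2 0 0 0;24 0 5.1 0 0 0;28 0 6 0 0 0;32 0 6.8 0 0 0")

```text
time: 12.82
position: [0.6029, -0.196, 0.0427]
tool_rot: [0.685, 0.721, 0.075, -0.073]
ft_force: [-0.3, -1.5, -0.9]
grip_width: 0.0348
grip_force: 1.2
```

Request:
move_arm(series="4 0 0.8 0 0 0;8 0 1.7 0 0 0;12 0 2.5 0 0 0;16 0 3.4 0 0 0;20 0 4.2 0 0 0;24 0 5.1 0 0 0;28 0 6 0 0 0;32 0 6.8 0 0 0")

```text
time: 13.48
position: [0.6013, -0.1634, 0.0427]
tool_rot: [0.685, 0.721, 0.075, -0.073]
ft_force: [-0.2, -1.2, -0.4]
grip_width: 0.0348
grip_force: 1.3
```

```bash
python3 - <<'E'
from h import *
st()
E
```

```text
t 13.4833 contact s -0.0351 z 0.0232 deck x -0.0295 z 0.0300 lat -0.0010077418655550963 f along -1.1570846010848996 [-0.15759645 -1.16642245 -0.43895209] 0.034752708442761855
```

Request:
move_arm(series="4 0 0.8 0 0 0;8 0 1.7 0 0 0;12 0 2.5 0 0 0;16 0 3.4 0 0 0;20 0 4.2 0 0 0;24 0 5.1 0 0 0;28 0 6 0 0 0;32 0 6.8 0 0 0")

```text
time: 14.15
position: [0.5997, -0.1309, 0.0427]
tool_rot: [0.685, 0.721, 0.075, -0.073]
ft_force: [-0.3, -3.8, 0.6]
grip_width: 0.0346
grip_force: 2.1
```

Request:
move_arm(series="4 0 0 0 0 0;8 0 0 0 0 0;12 0 0 0 0 0;16 0 0 0 0 0;20 0 0 0 0 0;24 0 0 0 0 0;28 0 0 0 0 0;32 0 0 0 0 0")

```text
time: 14.82
position: [0.5981, -0.0995, 0.0495]
tool_rot: [0.685, 0.721, 0.075, -0.073]
ft_force: [-0.3, -3.6, -1.8]
grip_width: 0.0351
grip_force: 1.7
```

```bash
python3 - <<'E'
from h import *
st()
E
```

```text
t 14.8167 contact s 0.0290 z 0.0300 deck x 0.0346 z 0.0233 lat -0.001017207271060433 f along -3.5880642026556293 [-0.31755752 -3.60845264 -1.8335992 ] 0.035072402801096095
```

Request:
move_arm(series="4 0 0 0 0 0;8 0 0 0 0 0;12 0 0 0 0 0;16 0 0 0 0 0;20 0 0 0 0 0;24 0 0 0 0 0;28 0 0 0 0 0;32 0 0 0 0 0")

```text
time: 15.48
position: [0.5965, -0.0684, 0.0561]
tool_rot: [0.685, 0.721, 0.075, -0.073]
ft_force: [0.4, -4.0, -0.4]
grip_width: 0.0349
grip_force: 2.0
```

Request:
move_arm(series="4 0 0 0 0 0;8 0 0 0 0 0;12 0 0 0 0 0;16 0 0 0 0 0;20 0 0 0 0 0;24 0 0 0 0 0;28 0 0 0 0 0;32 0 0 0 0 0")

```text
time: 16.15
position: [0.5943, -0.0365, 0.0624]
tool_rot: [0.685, 0.721, 0.075, -0.074]
ft_force: [-0.4, -2.9, -1.2]
grip_width: 0.0352
grip_force: 1.2
```

```bash
python3 - <<'E'
from h import *
st(); p=robot.camera("scene"); save(p,"s6.png",(230,160,430,310))
E
```

```text
t 16.15 contact s 0.0921 z 0.0429 deck x 0.0990 z 0.0227 lat -0.0016755420325900339 f along -2.886425312296514 [-0.37834727 -2.9089789  -1.19747753] 0.03517957197796624
```

View pics/s6.png

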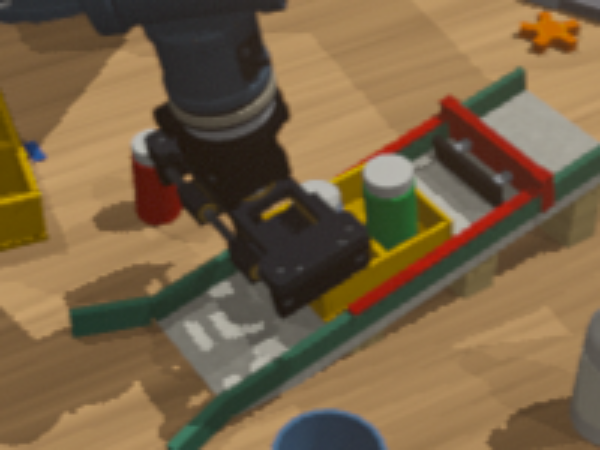

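The tote is on the lip wedge, both jars stand, and a gap of about 40 mm remains to the bumper at (470,165). I'll slow down now.

Request:
move_arm(series="4 0 0 0 0 0;8 0 0 0 0 0;12 0 0 0 0 0;16 0 0 0 0 0;20 0 0 0 0 0;23 0 0 0 0 0;26 0 0 0 0 0;28 0 0 0 0 0")

```text
time: 16.87
position: [0.5934, -0.0096, 0.0686]
tool_rot: [0.685, 0.721, 0.075, -0.073]
ft_force: [-0.0, -2.0, -1.6]
grip_width: 0.0347
grip_force: 1.3
```

Request:
move_arm(series="1 0 0 0 0 0;2 0 0 0 0 0;3 0 0 0 0 0;4 0 0 0 0 0;5 0 0 0 0 0;6 0 0 0 0 0")

```text
time: 17.37
position: [0.5932, -0.0042, 0.0698]
tool_rot: [0.685, 0.721, 0.075, -0.073]
ft_force: [0.1, -2.4, -2.1]
grip_width: 0.0349
grip_force: 1.3
```

```bash
python3 - <<'E'
from h import *
st()
E
```

```text
t 17.3667 contact s 0.1244 z 0.0502 deck x 0.1321 z 0.0232 lat -0.001088944352903163 f along -2.3581521307662583 [ 0.06712146 -2.35774324 -2.10834304] 0.03488831660625601
```

Request:
move_arm(series="1 0 0 0 0 0;1 0 0 0 0 0;2 0 0 0 0 0;2 0 0 0 0 0;3 0 0 0 0 0;3 0 0 0 0 0")

```text
time: 17.87
position: [0.593, -0.0011, 0.0704]
tool_rot: [0.685, 0.721, 0.075, -0.073]
ft_force: [0.5, -1.3, -1.4]
grip_width: 0.0348
grip_force: 1.1
```

Request:
move_arm(series="1 0 0 0 0 0;1 0 0 0 0 0;2 0 0 0 0 0;2 0 0 0 0 0;2 0 0 0 0 0")

```text
time: 18.28
position: [0.5929, 0.0008, 0.0708]
tool_rot: [0.685, 0.721, 0.075, -0.073]
ft_force: [0.2, -1.5, -1.3]
grip_width: 0.0349
grip_force: 1.0
```

Request:
move_arm(series="1 0 0 0 0 0;1 0 0 0 0 0;2 0 0 0 0 0;2 0 0 0 0 0;2 0 0 0 0 0")

```text
time: 18.7
position: [0.5929, 0.0028, 0.0712]
tool_rot: [0.685, 0.721, 0.075, -0.073]
ft_force: [0.7, -1.9, -3.0]
grip_width: 0.0346
grip_force: 1.0
```

```bash
python3 - <<'E'
from h import *
st(); p=robot.camera("scene")
for t in("tote","tote_heel","jar_blue_mid","jar_green_mid"):
    for r in robot.tip_of(p,t)[:2]: print(t,r["p"],r["xyz"])
E
```

```text
t 18.7 contact s 0.1314 z 0.0517 deck x 0.1393 z 0.0232 lat -0.0010965927547913561 f along -1.9638878539641185 [ 0.70540302 -1.93103149 -2.96904353] 0.0346251226883035
tote 0.74 [0.325, -0.2114, -0.0011]
tote 0.73 [0.5906, 0.0792, 0.0431]
tote_heel 0.73 [0.5921, 0.022, 0.0379]
jar_green_mid 0.66 [0.5959, 0.0985, 0.0954]
```

Request:
move_arm(series="1 0 0 0 0 0;1 0 0 0 0 0;2 0 0 0 0 0;2 0 0 0 0 0;2 0 0 0 0 0")

```text
time: 19.37
position: [0.5927, 0.0047, 0.0716]
tool_rot: [0.685, 0.721, 0.075, -0.073]
ft_force: [0.4, -2.0, -1.5]
grip_width: 0.0349
grip_force: 1.1
```

Request:
move_arm(series="1 0 0 0 0 0;1 0 0 0 0 0;1 0 0 0 0 0;1 0 0 0 0 0")

```text
time: 19.7
position: [0.5926, 0.0058, 0.0719]
tool_rot: [0.685, 0.721, 0.075, -0.073]
ft_force: [-0.3, -1.7, -1.0]
grip_width: 0.0346
grip_force: 0.8
```

```bash
python3 - <<'E'
from h import *
st(); p=robot.camera("scene"); save(p,"s7.png",(290,150,430,255))
for t in("tote","tote_heel"):
    for r in robot.tip_of(p,t)[:2]: print(t,r["p"],r["xyz"])
E
```

```text
t 19.7 contact s 0.1344 z 0.0523 deck x 0.1423 z 0.0232 lat -0.0011881545804726722 f along -1.7178692849349413 [-0.26701409 -1.73338672 -1.02710885] 0.034649055420313865
tote 0.69 [0.3277, -0.2089, -0.0022]
tote 0.62 [0.5915, 0.0864, 0.0418]
tote_heel 0.81 [0.5928, 0.0239, 0.0312]
tote_heel 0.79 [0.4119, -0.2197, 0.0041]
```

Request:
move_arm(series="1 0 0 0 0 0;1 0 0 0 0 0;2 0 0 0 0 0;2 0 0 0 0 0;2 0 0 0 0 0")

```text
time: 20.27
position: [0.5926, 0.0076, 0.0722]
tool_rot: [0.685, 0.721, 0.075, -0.073]
ft_force: [0.2, -2.6, -1.1]
grip_width: 0.0345
grip_force: 1.3
```

Request:
move_arm(series="1 0 0 0 0 0;1 0 0 0 0 0;2 0 0 0 0 0;2 0 0 0 0 0;2 0 0 0 0 0")

```text
time: 20.68
position: [0.5926, 0.0095, 0.0726]
tool_rot: [0.685, 0.721, 0.075, -0.073]
ft_force: [-0.2, -3.6, -1.5]
grip_width: 0.0346
grip_force: 1.6
```

```bash
python3 - <<'E'
from h import *
st(); p=robot.camera("scene")
for t in("tote","tote_heel"):
    for r in robot.tip_of(p,t)[:2]: print(t,r["p"],r["xyz"])
E
```

```text
t 20.6833 contact s 0.1380 z 0.0531 deck x 0.1461 z 0.0232 lat -0.0010184088705672545 f along -3.599423343629792 [-0.22020434 -3.61495225 -1.50860572] 0.03460901469997892
tote 0.82 [0.5887, 0.0901, 0.0425]
tote 0.56 [0.3251, -0.208, -0.0027]
tote_heel 0.92 [0.5913, 0.0277, 0.0319]
tote_heel 0.7 [0.4104, -0.2219, -0.0012]
```

Request:
move_arm(series="1 0 0 0 0 0;1 0 0 0 0 0;1 0 0 0 0 0")

```text
time: 21.08
position: [0.5926, 0.0102, 0.0728]
tool_rot: [0.685, 0.721, 0.075, -0.072]
ft_force: [-0.5, -3.6, -2.0]
grip_width: 0.0344
grip_force: 2.2
```

Request:
move_arm(series="1 0 0 0 0 0;1 0 0 0 0 0;1 0 0 0 0 0")

```text
time: 21.33
position: [0.5926, 0.0111, 0.073]
tool_rot: [0.685, 0.721, 0.075, -0.072]
ft_force: [1.0, -4.9, -2.9]
grip_width: 0.0348
grip_force: 2.7
```

```bash
python3 - <<'E'
from h import *
st()
E
```

```text
t 21.3333 contact s 0.1397 z 0.0535 deck x 0.1477 z 0.0232 lat -0.0008986062325857482 f along -4.94509191199417 [ 1.03619663 -4.89940634 -2.89381389] 0.034846404965242446
```

The force is rising at about the bumper's rate, so the heel is past the lip. I'll slide the fingers down slightly to seat the tote, then back off slowly.

Request:
move_arm(series="0 0 1 0 0 0;0 0 2 0 0 0;0 0 3 0 0 0;0 0 4 0 0 0;0 0 4 0 0 0")

```text
time: 21.75
position: [0.5929, 0.0118, 0.0696]
tool_rot: [0.685, 0.721, 0.075, -0.072]
ft_force: [0.5, -5.7, -1.1]
grip_width: 0.0349
grip_force: 2.6
```

Request:
move_arm(series="-1 0 0 0 0 0;-2 0 0 0 0 0;-3 0 0 0 0 0;-4 0 0 0 0 0;-5 0 0 0 0 0;-6 0 0 0 0 0;-7 0 0 0 0 0;-8 0 0 0 0 0")

```text
time: 22.42
position: [0.5925, 0.0047, 0.0674]
tool_rot: [0.685, 0.721, 0.075, -0.073]
ft_force: [0.1, -0.3, -0.0]
grip_width: 0.0347
grip_force: 0.0
```

```bash
python3 - <<'E'
from h import *
st(); p=robot.camera("scene")
for t in("tote","tote_heel"):
    for r in robot.tip_of(p,t)[:2]: print(t,r["p"],r["xyz"])
E
```

```text
t 22.4167 contact s 0.1333 z 0.0478 deck x 0.1403 z 0.0190 lat -0.0013300154358632705 f along -0.2982219789276993 [ 0.06759862 -0.29521106 -0.03120947] 0.03471517196855943
tote 0.85 [0.5892, 0.0891, 0.0442]
tote 0.59 [0.325, -0.2086, 0.0001]
tote_heel 0.76 [0.4105, -0.2198, 0.0019]
tote_heel 0.65 [0.5939, 0.0279, 0.0312]
```

Request:
move_arm(series="-5 0 0 0 0 0;-15 0 0 0 0 0;-30 0 0 0 0 0;-45 0 -10 0 0 0;-60 0 -40 0 0 0;-80 0 -80 0 0 0;-110 0 -110 0 0 0;-140 0 -130 0 0 0")

```text
time: 23.23
position: [0.6007, -0.162, 0.1682]
tool_rot: [0.685, 0.721, 0.075, -0.071]
ft_force: [1.1, 0.2, -0.9]
grip_width: 0.0349
grip_force: 0.0
```

```bash
python3 - <<'E'
from h import *
o,T=st(); p=robot.camera("scene"); save(p,"s8.png",(260,140,460,290)); q=robot.camera("top")
d=np.array([u[0]*np.cos(.21),u[1]*np.cos(.21),np.sin(.21)]); n=np.array([-u[0]*np.sin(.21),-u[1]*np.sin(.21),np.cos(.21)])
for P in(p,q):
  for t in("tote","tote_heel","jar_blue_mid","jar_green_mid"):
    for r in robot.tip_of(P,t)[:2]: x=np.array(r["xyz"])-F; print(t,r["p"],r["xyz"],"deck",(x@d).round(4),(x@n).round(4))
E
```

```text
t 23.2333 contact s -0.0336 z 0.1486 deck x -0.0019 z 0.1523 lat -0.001423057744573378 f along 0.18055259518642017 [ 1.14739769  0.23822025 -0.89734392] 0.034903944516308176
tote 0.89 [0.5892, 0.0896, 0.0455] deck 0.2094 0.0019
tote 0.64 [0.3258, -0.2082, -0.0023] deck -0.0786 0.0144
tote_heel 0.95 [0.4102, -0.2195, -0.0038] deck -0.0941 0.0162
tote_heel 0.6 [0.5853, 0.0889, 0.0439] deck 0.2086 0.0004
jar_blue_mid 0.91 [0.592, 0.0462, 0.0759] deck 0.1732 0.0407
jar_green_mid 0.77 [0.599, 0.1033, 0.0877] deck 0.2311 0.0404
jar_green_mid 0.17 [0.5866, 0.0596, 0.0411] deck 0.1793 0.0038
tote 0.64 [0.5865, 0.0905, 0.0462] deck 0.2105 0.0024
tote_heel 0.85 [0.5901, 0.0276, 0.0294] deck 0.1454 -0.0009
tote_heel 0.49 [0.6033, -0.113, 0.0006] deck 0.0014 0.0003
jar_blue_mid 0.73 [0.5916, 0.0559, 0.0424] deck 0.1757 0.0059
jar_blue_mid 0.59 [0.5933, 0.0469, 0.0749] deck 0.1736 0.0396
jar_green_mid 0.69 [0.5996, 0.1082, 0.0863] deck 0.2355 0.038
```

View pics/s8.png

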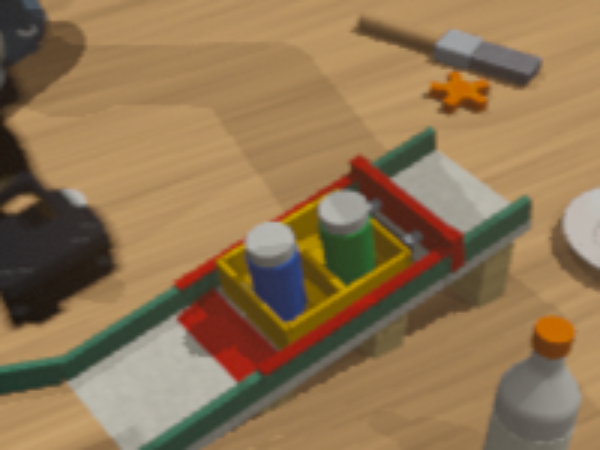

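The last picture shows the tote lying between the red lip at (225,335) and the bumper. Both jars stand at (275,270) and (347,235), and the gripper is clear. The measured heel height above the deck is about 0 mm, so the tote is flat behind the lip.

```bash
python3 -c "
from rig import robot
print(robot.hand_in())"
```

```text
the job is handed in; nothing more can be done
None
```

I handed the job in at about 23 s: both jars stand in the tote, which lies flat behind the red lip by my measurements, with at most about 6 N read between moves and the gripper clear; no verdict came back.

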